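# Feel for the release notch of the desiccator box and press the catch

## Task

The lid of the desiccator box on the bench is latched, and its release notch is an unmarked gap somewhere in the middle of the grey rail along the box's front. Begin on the screwed cap at either end of that rail and run a fingertip lightly inwards along its top, touching it, until you find the notch; then press down the catch inside it until the lid springs ajar, and draw the hand clear. Only touch: do not lift the lid any further by hand, and leave the other things on the bench where they are.

Things in the scene. Friction and masses are not known exactly. Their poses are not given: they have to be found in the camera images.
- box: flat white desiccator box, fixed on the bench, 250 deep (x) x 360 wide (y) x 106 mm high, crucibles inside, white-framed clear lid. Origin: centre of its underside; z up; -x is its front, which faces the robot (turned up to 0.25 rad); y runs along the grey front rail. The rail spans x -125 to -87 mm, y -180 to +180 mm, top 102 mm above the bench; the lid starts 1 mm behind it, its top 4 mm higher
- rail_mid (a point): middle of the rail's top face (box x -106, y 0), axes as the box's. The release notch is a gap 52 mm long in y through the rail's top and front, over its whole 38 mm width; its centre lies at an unknown y from -46 to +46 mm of this point. It is grey like the rail and unmarked: find it by touch, or by looking from above. Elsewhere the rail's top is plain and level (steps under 0.5 mm)
- rail_front (a point): middle of the rail's front top edge (box x -125, y 0), axes as the box's. The catch in the notch is a grey paddle, 48 mm in y, from 6 to 36 mm behind the line of this edge, its top about 10 mm below the rail's top at its front end and 16 mm at its back end; a blunt fingertip lowered into the notch meets it 10 to 13 mm down; most shut grippers fit well only near the notch's middle
- cap_left: end cap of the rail at its +y end (left seen from the robot): grey, 38 x 50 mm, with two screw heads on top; fixed on the box and flush with the rail (box y +130 to +180 mm). Origin: centre of its top face; axes as the box's
- cap_right: the like end cap at the rail's -y end (box y -180 to -130 mm). Origin: centre of its top face; axes as the box's
- rail_left: the plain piece of rail next to the left cap, 58 mm long in y (box y +72 to +130 mm), flush with the rest; no notch here. Origin: centre of its top face; axes as the box's
- rail_right: the plain piece of rail next to the right cap (box y -130 to -72 mm), no notch here. Origin: centre of its top face; axes as the box's
- catch (a joint): angle of the catch in the notch, rad: 0 at rest, 0.42 fully down. It rocks about a line along y just behind the rail, so the paddle goes down, front most; a spring (about 2 to 15 N at the paddle) brings it back up. The lid comes free at about 0.25 to 0.3: with a blunt fingertip some 18 to 20 mm below the rail's top (fully down about 22 mm)
- lid (a joint): angle of the lid about its hinge at the box's back edge, rad: 0 shut and latched. Once the catch is pressed, springs lift it within a second to about 0.22 (0.17 to 0.27), its front edge then some 45 mm up, and it stays; it may come up against a hand held low above it and rises on as the hand leaves
- crucible_a: white porcelain crucible with a lid, 47 mm across, 50 mm high, loose on the bench near the box's -y side, not to be moved. Origin: centre of its underside, z up
- crucible_b: white open porcelain crucible, 50 mm across, 34 mm high, loose on the bench near the box's +y side, not to be moved. Origin: centre of its underside, z up
- weighing_bottle: glass weighing bottle with a knobbed stopper, 44 mm across, 64 mm high, loose on the bench before the box, not to be moved. Origin: centre of its underside, z up
- tongs: steel crucible tongs lying flat before the box, 215 mm long along their own x, 85 mm wide at the finger loops, 7 mm high, not to be moved. Origin: under the rivet, z up
- beaker: empty glass beaker, 70 mm across, 90 mm high, on the robot's right, not to be moved. Origin: centre of its underside, z up
- wash_bottle: white wash bottle with a blue cap and bent spout, 72 mm across, 190 mm high, on the right towards the back, not to be moved. Origin: centre of its underside, z up
- case: black instrument case, 75 x 130 x 24 mm, on the green cutting mat at the left, not to be moved. Origin: centre of its underside, z up

How it is judged:
By the outcome, as a careful person would: the job done as asked, in the order asked, and still so for the second after the job is handed in, with the robot touching nothing.
It also fails if it takes over 72 s, if anything falls off the work surface, if the arm or the gripper's body presses on something with over 40 N, if the wrist force passes 120 N, or if a joint passes its speed limit or range.

## Robot

A 6-joint arm with a two-finger parallel gripper is mounted at the origin on the work surface. World frame = base frame: x ahead of the robot, y to its left, z up, the work surface at z = 0. Lengths are in m, angles in degrees, forces in N, time in s.
With the tool pointing down it reaches from about 0.35 to 0.875 m from the base axis. Payload 4.2 kg.
Tool frame: the origin (TCP) lies midway between the tips of the shut fingers; the grasp point (between the pads) lies 19 mm behind it; z points along the fingers, y is the line along which they close (so a half turn about z gives the same grasp; the last joint's range is limited). The gripper opens to 85 mm and grips with 20 to 120 N. Pads are 22 mm wide; open, the fingers measure 114 mm over their backs; the gripper's body (76 mm by 85 mm) begins 54 mm behind the grasp point. The pads swing forward as they close: fully open they stand 13 mm farther back than shut.
Start: joints at [80.019, 22.042, 0.453, 0, -68.411, -14.817], TCP at [0.262, 0.567, 0.231] pointing down, gripper open.
Joint ranges: [-179.83, 179.83], [-69.29, 118.12], [-61.27, 80.66], [-181.25, 117.63], [-171.15, -9.14], [-177.46, 177.46]. Speed limits (degrees/s): [159.86, 159.86, 180, 180, 180, 180].

## Interface

Orientations are given as [roll, pitch, yaw] about the fixed x, y, z axes, in that order (R = Rz(yaw) Ry(pitch) Rx(roll)).
In Python, from bench import manip, cams gives the robot as it stands. The module is installed in compiled form; this text tells all that it offers. Calls block until the motion is done:
- manip.reach(position, orientation): joint-space move of the TCP to a pose.
- manip.move_straight(position, frame=None, speed=0.15, f_stop=None): straight line of the TCP; frame=None keeps the orientation; speed is the mean speed in m/s. With f_stop (N) it stops when the force on the tool has changed by that much, and returns True; else False.
- manip.move_joints(angles): joint-space move.
- manip.release() and manip.grasp(effort=None): open the fingers fully, or close them until they stop; effort is the grip in N (None keeps the last).
- manip.hold(seconds).
- manip.solve_ik(position, orientation): joint angles nearest the present ones, or None.
- manip.sense(): the state.
- cams.get_image(name): name is "side" or "top"; returns a dict with "image" (400x640x3 uint8, blue, green, red), "z_map" (400x640 float32, m along the optical axis (not along the pixel's ray), 0 where there is no reading), "fx", "fy", "cx", "cy" (pixels), "view" (4x4, takes a point from world to camera coordinates). Camera axes: x right, y up, looking along -z (the intrinsics and any distortion apply to the point x, -y, -z); pixel columns grow to the right and rows downward; lengths in m; the calibration is good to about 2 mm. A picture is of the moment at which its call begins.
A pose or a line that the arm cannot do raises manip.PlanningError and nothing moves.
- manip.job_done(): hands the job in; it is judged then, once.
The state is a dict: "t": time; "joint_pos": joint angles; "joint_velocities": joint speeds; "joint_efforts": joint torques, N m; "ee_pos": TCP position; "tool_rot": TCP orientation; "ft_force": force on the tool from outside, world axes, zero at the start; "ft_torque": the same for the moment, N m; "opening": finger opening in m; "gripper_force": force on a finger pad.
Only numpy, scipy, OpenCV 4.12 (cv2) and the standard library are available. Lean on these libraries where they do the work, as an engineer would, in place of code of your own. Each camera call takes 0.05 s, during which the arm holds its last target. There are 200 camera calls.

## Working session

There is one attempt and no reset: what is moved stays moved. The work goes in short steps, each a Python script; the robot and the scene stay as the last script left them, time stands still between calls to the robot, and variables do not carry over. Pictures are saved under pics/ and viewed, at most 10 in all, crops included, and the job is handed in when it is done.

```bash
mkdir -p pics
python3 - <<'E'
from bench import manip,cams
import cv2,numpy as np
for n in("top","side"):
    d=cams.get_image(n);cv2.imwrite(f"pics/{n}0.png",d["image"]);np.savez(f"{n}0.npz",**d)
    print(n,{k:np.round(v,4).tolist() for k,v in d.items() if k not in("image","z_map")})
print(manip.sense())
E
```

```text
top {'fx': 427.5731, 'fy': 427.5731, 'cx': 319.6477, 'cy': 194.0003, 'view': [[0.0023, -1.0, 0.0035, -0.0234], [0.9826, 0.0029, 0.1858, -0.5764], [-0.1858, 0.003, 0.9826, -1.3963], [0.0, 0.0, 0.0, 1.0]]}
side {'fx': 464.0433, 'fy': 464.0433, 'cx': 315.1277, 'cy': 205.9818, 'view': [[0.7693, -0.6389, -0.0055, -0.4591], [0.4374, 0.5204, 0.7334, -0.3253], [-0.4657, -0.5667, 0.6798, -1.107], [0.0, 0.0, 0.0, 1.0]]}
{'t': 0.1, 'joint_pos': array([ 8.00181611e+01,  2.20848716e+01,  3.86630111e-01, -2.64340352e-02,
       -6.84118123e+01, -1.48160033e+01]), 'joint_velocities': array([-0.05150953, -0.16964654,  0.21506967,  0.07449471, -0.08795247,
       -0.00588275]), 'joint_efforts': array([-8.47386400e-04, -3.93321204e+01,  1.88928491e+01,  4.19789001e+00,
       -2.61667388e-03,  2.63326854e-06]), 'ee_pos': array([0.26189904, 0.56688933, 0.23033704]), 'tool_rot': array([ 1.79887323e+02, -4.39859104e-03, -2.48075874e+01]), 'ft_force': array([ 0.05672727,  0.88385312, -0.00147463]), 'ft_torque': array([-0.02846748,  0.02257811, -0.02381525]), 'gripper_force': 0.0, 'opening': 0.08519613120611087}
```

View pics/top0.png

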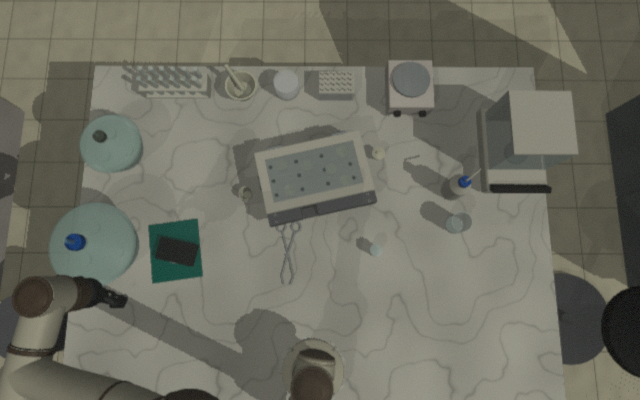

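View pics/side0.png

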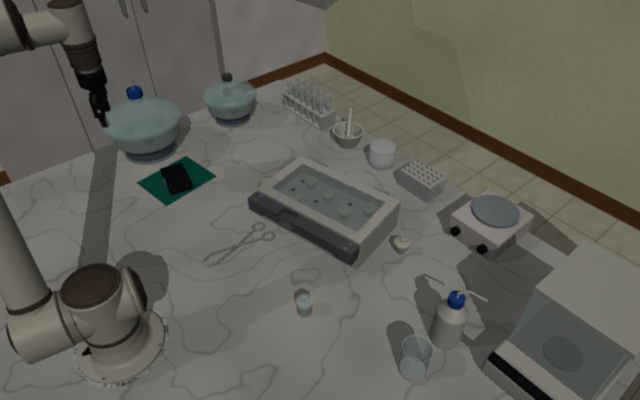

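The top view shows the box with its rail from about (268,222) to (376,203). In the side view the rail runs from (250,200) to (358,255), with a darker patch near (287,217) that may be the notch. Next I'll fit the box pose from depth.

```bash
cat > h.py <<'E'
import numpy as np
def cloud(d):
    z=d["z_map"];v,u=np.indices(z.shape)
    P=np.stack([(u-d["cx"])*z/d["fx"],-(v-d["cy"])*z/d["fy"],-z,np.ones_like(z)],-1)
    W=P@np.linalg.inv(d["view"]).T
    W[z<=0]=np.nan
    return W[...,:3]
E
python3 - <<'E'
import cv2,numpy as np
from h import cloud
for n,(r0,r1,c0,c1) in dict(top=(120,235,240,390),side=(150,270,235,410)).items():
    d=dict(np.load(n+"0.npz"));W=cloud(d);np.set_printoptions(precision=4,suppress=True)
    w=W[r0:r1,c0:c1];im=d["image"][r0:r1,c0:c1]
    cv2.imwrite(f"pics/{n}c.png",np.clip(cv2.resize(im,None,fx=4.5,fy=4.5,interpolation=cv2.INTER_CUBIC)*1.6,0,255).astype(np.uint8))
    m=(w[...,2]>.093)&(w[...,2]<.115)
    L,lab,st,ce=cv2.connectedComponentsWithStats(m.astype(np.uint8))
    k=1+np.argmax(st[1:,4]);m=lab==k
    p=w[m];pts=(p[:,:2]*1000).astype(np.float32)
    print(n,m.sum(),"rect mm",cv2.minAreaRect(pts),"z pct",np.percentile(p[:,2],[5,25,50,75,95]))
    g=im.mean(-1)
    # grey rail
    mr=m&(g<(np.median(g[m])*.75 if n=="x" else 110))
    print("bench z",np.nanmedian(W[250:280,300:350,2]),"gray pct",np.percentile(g[m],[5,15,30,50,80]))
E
```

```text
top 7860 rect mm ((628.9166259765625, -4.07177734375), (260.5993347167969, 361.6190490722656), 13.232230186462402) z pct [0.1008 0.1051 0.1077 0.1099 0.1129]
bench z 0.0005643115750173511 gray pct [ 70.      81.2833 104.     106.     127.6667]
side 7807 rect mm ((627.532958984375, -3.3877410888671875), (261.93963623046875, 366.3926696777344), 13.207534790039062) z pct [0.0988 0.1042 0.1065 0.1082 0.1105]
bench z -0.0001588582691677276 gray pct [ 51.6667  58.6667  81.3333  90.     113.    ]
```

View pics/topc.png

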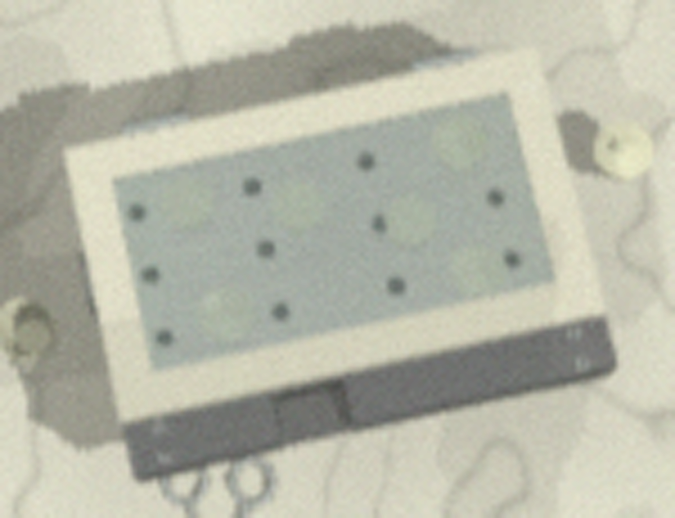

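View pics/sidec.png

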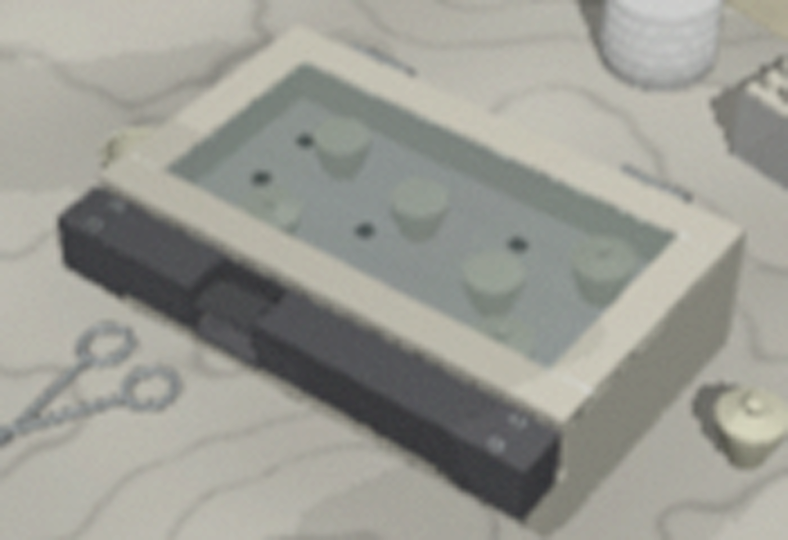

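The top crop shows the notch in the rail at crop x≈275–350, y≈385–430, left of the middle; the side crop agrees. I'll solve the box pose from the lid corners in both views and the notch's y from its edges.

```bash
cat >> h.py <<'E'
def ray(d,u,v,z):
    V=np.linalg.inv(d["view"]);c=V[:3,3]
    r=V[:3,:3]@[(u-d["cx"])/d["fx"],-(v-d["cy"])/d["fy"],-1]
    return c+r*(z-c[2])/r[2]
E
python3 - <<'E'
import numpy as np
from h import ray
from scipy.optimize import least_squares
np.set_printoptions(precision=4,suppress=True)
C={"top":((240,120),[(66,150),(535,50),(605,317),(122,420)]),"side":((235,150),[(297,28),(745,235),(562,418),(102,178)])}
M=np.array([[.125,.18],[.125,-.18],[-.086,-.18],[-.086,.18]])
def R(a):return np.array([[np.cos(a),-np.sin(a)],[np.sin(a),np.cos(a)]])
obs=[]
N={"top":[(274,395),(286,432),(346,381),(356,422)],"side":[(235,262),(200,300),(285,295),(258,330)]}
D={n:dict(np.load(n+"0.npz")) for n in C}
px=lambda n,c:((c[0]-2)/4.5+C[n][0][0],(c[1]-2)/4.5+C[n][0][1])
fit={}
for n in C:
    o=np.array([ray(D[n],*px(n,c),.106)[:2] for c in C[n][1]])
    r=least_squares(lambda p:((R(p[2])@M.T).T+p[:2]-o).ravel(),[.628,-.004,.23])
    fit[n]=r.x;print(n,r.x,"res mm",r.fun*1000)
p=(fit["top"]+fit["side"])/2;print("mean",p)
for n in C:
    q=np.array([R(fit[n][2]).T@(ray(D[n],*px(n,c),.102)[:2]-fit[n][:2]) for c in N[n]])
    print(n,"notch edges box",q)
# tongs, bottle heights vs path
E
```

```text
top [ 0.6243 -0.0056  0.2216] res mm [ 1.4884  1.1663  2.0039 -2.0198 -0.496  -0.4045 -2.9962  1.258 ]
side [ 0.6218 -0.0067  0.2255] res mm [ 4.6731  2.6248  4.6316  2.3177 -5.4665 -5.854  -3.8381  0.9114]
mean [ 0.623  -0.0061  0.2236]
top notch edges box [[-0.0887  0.0675]
 [-0.1169  0.0647]
 [-0.0899  0.0144]
 [-0.1208  0.0138]]
side notch edges box [[-0.0886  0.0611]
 [-0.1275  0.0563]
 [-0.0928  0.0177]
 [-0.1262  0.0116]]
```

```bash
cat >> h.py <<'E'
P=np.array([.6235,-.006]);A=.2225
def W(bx,by,z): return [P[0]+np.cos(A)*bx-np.sin(A)*by,P[1]+np.sin(A)*bx+np.cos(A)*by,z]
def B(w): x,y=w[0]-P[0],w[1]-P[1];return np.array([np.cos(A)*x+np.sin(A)*y,-np.sin(A)*x+np.cos(A)*y,w[2]])*1000
BX=-.1075
O=[180,0,np.degrees(A)]
E
python3 - <<'E'
from bench import manip,cams
import cv2
from h import *
np.set_printoptions(precision=2,suppress=True)
manip.grasp(20)
manip.reach(W(BX,.148,.15),O)
s=manip.sense();print(s["t"],B(s["ee_pos"]),s["tool_rot"],s["ft_force"],s["joint_pos"],s["opening"])
manip.move_straight(W(BX,.148,.112),speed=.08)
print(manip.sense()["ft_force"])
print(manip.move_straight(W(BX,.148,.094),speed=.012,f_stop=2.5))
s=manip.sense();print(s["t"],B(s["ee_pos"]),s["ft_force"])
cv2.imwrite("pics/touch.png",np.clip(cv2.resize(cams.get_image("side")["image"][100:280,200:420]*1.5,None,fx=3.5,fy=3.3),0,255).astype(np.uint8))
E
```

```text
2.725 [-107.07  148.56  150.22] [-179.99   -0.04   12.79] [-0.34 -0.33  0.53] [ 31.99  14.45 -23.56   0.01 -51.95  70.8 ] 2.0412266279681654e-05
[-0.03  0.78  0.82]
True
4.2333 [-107.53  147.96  102.11] [-0.8  1.1  3.2]
```

View pics/touch.png

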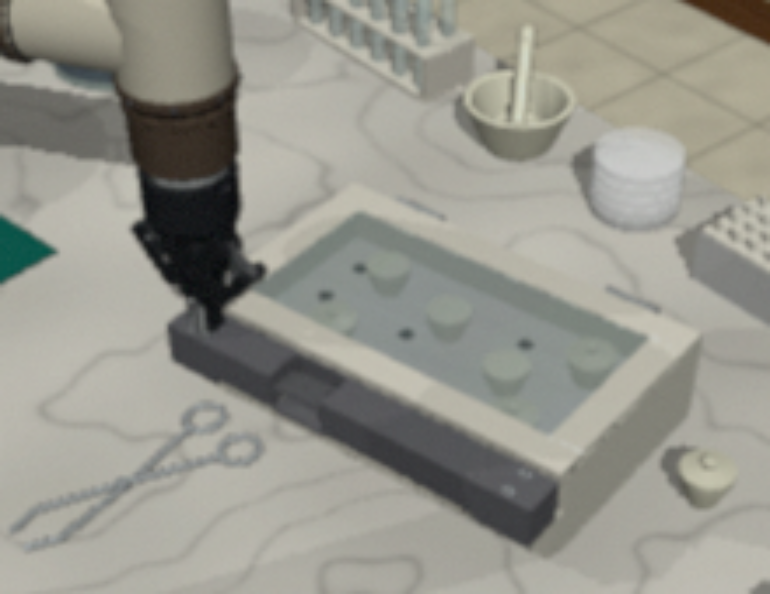

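The fingertip is on the left cap at about (213,320) in the crop, just inside the screws. Contact is at z = 102.1 mm, which matches the rail top. Now I'll slide it inwards with light force feedback.

Run:
```python
from bench import manip
from h import *
np.set_printoptions(precision=2,suppress=True)
z=manip.sense()["ee_pos"][2];y=.148;n=0
while y>.0:
    y-=.003
    manip.move_straight(W(BX,y,z),speed=.03)
    s=manip.sense();f=s["ft_force"];n+=1
    print(round(y*1e3),round(z*1e3,2),round(s["ee_pos"][2]*1e3,2),f,round(s["t"],2))
    if abs(f[1])>10 or abs(f[0])>10 or f[2]>15: print("high");break
    if s["ee_pos"][2]<.1003: print("drop");break
    z+=np.clip(-.00012*(4-f[2]),-.0004,.0003)
```

```text
145 102.1 102.1 [0.36 0.02 2.56] 4.53
142 101.93 102.1 [0.01 1.34 2.53] 4.78
139 101.75 102.12 [0.4  3.02 3.01] 5.03
136 101.63 102.11 [0.28 2.02 4.69] 5.28
133 101.72 102.11 [0.21 1.87 5.52] 5.53
130 101.9 102.09 [-0.39  2.64  4.74] 5.78
127 101.99 102.11 [-0.13  3.12  4.58] 6.03
124 102.06 102.11 [-0.25  1.72  6.01] 6.28
121 102.3 102.12 [0.48 0.15 4.21] 6.53
118 102.32 102.12 [ 0.34 -0.37  2.74] 6.78
115 102.17 102.12 [-0.05  0.9   2.62] 7.03
112 102.01 102.12 [-1.1   1.4   3.95] 7.28
109 102.0 102.12 [0.18 2.62 3.48] 7.53
106 101.94 102.1 [-0.07  2.52  4.44] 7.78
103 101.99 102.1 [-0.44  2.44  5.42] 8.03
100 102.16 102.11 [-0.78  2.77  3.47] 8.28
97 102.1 102.12 [1.04 2.62 4.32] 8.53
94 102.14 102.1 [-0.5   1.54  4.38] 8.78
91 102.18 102.12 [-0.52  1.24  4.16] 9.03
88 102.2 102.11 [0.1  0.75 3.18] 9.28
85 102.1 102.09 [0.47 1.53 4.11] 9.53
82 102.12 102.1 [0.86 1.23 4.5 ] 9.78
79 102.18 102.12 [1.41 1.12 4.41] 10.03
76 102.23 102.13 [0.41 0.73 4.  ] 10.28
73 102.23 102.11 [0.26 0.94 2.42] 10.53
70 102.04 102.09 [-0.44  1.37  2.94] 10.78
67 101.91 102.03 [-0.58  2.27  4.35] 11.03
64 101.95 101.83 [-0.3   0.85  2.45] 11.28
61 101.76 100.99 [ 0.37 -0.3   0.05] 11.53
58 101.36 101.05 [ 0.22 -0.31  0.03] 11.78
55 100.96 100.93 [0.11 1.04 0.38] 12.03
52 100.56 100.53 [ 0.26  0.85 -0.05] 12.28
49 100.16 100.13 [-0.24  0.51  0.61] 12.53
drop
```

Contact was lost from box y≈62, so the tip is in the notch. This agrees with the camera, which puts the notch at y 14–66. I'll centre on it and press.

Run:
```python
from bench import manip,cams
import cv2
from h import *
np.set_printoptions(precision=2,suppress=True)
def rep(l):
    s=manip.sense();print(l,round(s["t"],2),B(s["ee_pos"]),s["ft_force"])
print(manip.move_straight(W(BX,.040,.1000),speed=.03,f_stop=6));rep("mid")
for z in (.094,.090,.087,.084,.082,.0805):
    r=manip.move_straight(W(BX,.040,z),speed=.02,f_stop=25);rep((z,r))
    if r:break
manip.hold(.5);rep("held")
cv2.imwrite("pics/press.png",np.clip(cv2.resize(cams.get_image("side")["image"][100:280,200:420]*1.5,None,fx=3.5,fy=3.3),0,255).astype(np.uint8))
```

```text
False
mid 12.98 [-107.53   39.78   99.98] [ 0.18 -0.65 -0.75]
(0.094, False) 13.43 [-107.59   40.05   93.8 ] [0.14 0.25 0.09]
(0.09, False) 13.78 [-107.53   40.02   90.05] [-0.11  0.17  1.39]
(0.087, False) 14.08 [-108.01   39.93   86.83] [-2.02 -0.37  3.  ]
(0.084, False) 14.38 [-108.09   39.89   83.94] [-2.37 -0.24  5.21]
(0.082, False) 14.63 [-108.83   39.85   81.98] [-5.4  -1.44  7.02]
(0.0805, False) 14.88 [-109.37   39.85   80.41] [-6.08 -1.    8.08]
held 15.38 [-109.32   39.84   80.49] [-5.2  -1.    7.79]
```

View pics/press.png

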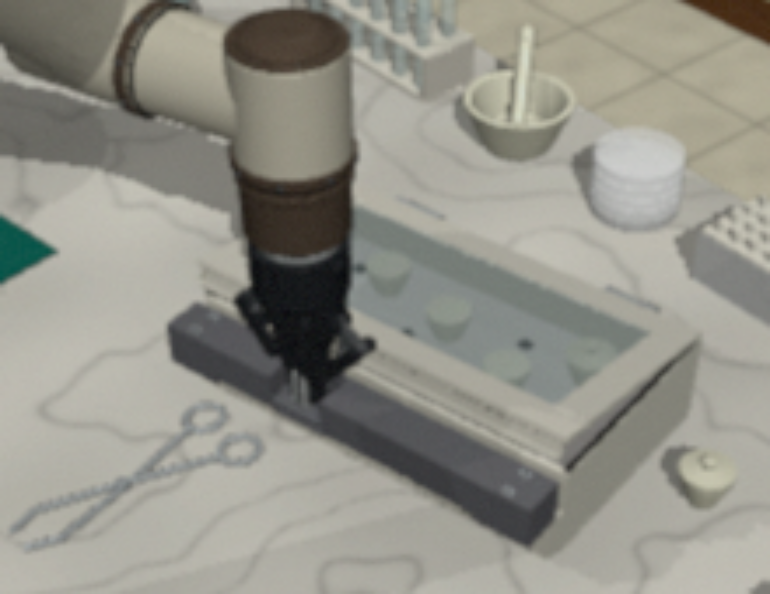

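The lid has sprung up: its frame stands above the rail, with a gap along the right side near (610,440), and it leans lightly on the hand. I'll withdraw forwards and slightly up, out through the open front of the notch, so the lid isn't lifted.

Run:
```python
from bench import manip,cams
import cv2
from h import *
np.set_printoptions(precision=2,suppress=True)
def rep(l):
    s=manip.sense();print(l,round(s["t"],2),B(s["ee_pos"]),s["ft_force"])
manip.move_straight(W(-.118,.040,.083),speed=.04);rep(1)
manip.move_straight(W(-.21,.040,.110),speed=.07);rep(2)
manip.move_straight(W(-.25,.040,.22),speed=.12);rep(3)
manip.hold(1)
for n in("side","top"):
    d=cams.get_image(n);np.savez(n+"1.npz",**d)
a=cams.get_image("side")["image"];b=cams.get_image("top")["image"][110:310,220:480]
cv2.imwrite("pics/fin.png",np.clip(a*1.4,0,255).astype(np.uint8))
w=cloud(dict(np.load("side1.npz")))
for by in(-.15,-.1,.1,.15):
    for bx in(-.075,):
        m=(abs(w[...,0]-W(bx,by,0)[0])<.006)&(abs(w[...,1]-W(bx,by,0)[1])<.006)&(w[...,2]<.2)
        print(by,m.sum(),np.nanmax(w[m][:,2]) if m.any() else None)
```

```text
1 15.85 [-117.2    40.14   83.31] [1.72 0.23 3.  ]
2 17.37 [-209.67   40.04  109.9 ] [ 0.14 -0.02  0.25]
3 18.49 [-250.3    40.02  219.38] [ 0.97  0.34 -0.45]
-0.15 55 0.1475137885150133
-0.1 43 0.14655206858307224
0.1 35 0.1470326432960568
0.15 31 0.14778204859497768
```

View pics/fin.png

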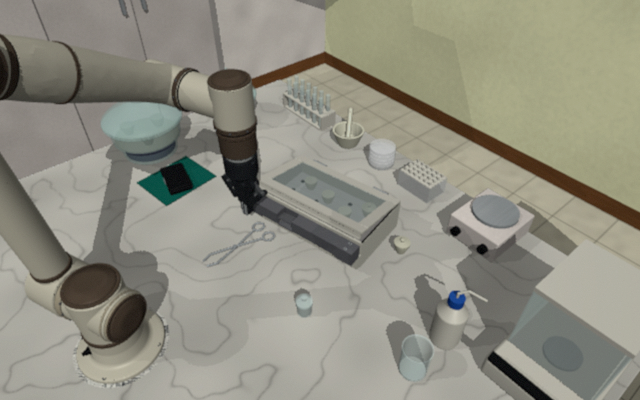

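The final picture shows the lid ajar, with its front edge about 42 mm up (z≈0.147). The hand is clear near (245,200), and the tongs, bottle and crucibles are where they were.

```bash
python3 -c "
from bench import manip
print(manip.job_done())"
```

```text
the job is handed in; nothing more can be done
None
```

I ran the fingertip in from the left cap to the notch (centred about 40 mm left of the rail's middle) and pressed the catch; the lid sprang ajar, its front edge about 42 mm up. The hand is clear, the other items look unmoved, and the job was handed in after about 20 s.

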